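# Put the pantry groceries away

### The job

Put the groceries standing on the pantry counter away by kind: the two tins in the black wire basket, the two spice jars in the pale wooden tray and the cardboard carton in the white plastic bin. Set each one down gently, standing upright on the bottom of its container, and let go of it. Leave the mug and the little bowl where they are.

Things in the scene. Friction and masses are not known exactly. Their poses are not given: they have to be found in the camera images.
- tall_tin: Tall, slim food tin, upright cylinder 54 mm in diameter and 86 mm high, flat metal lid, dull red label, about 0.2 kg. Origin: centre of the underside; z up along its axis. Goes in the wire basket.
- short_tin: Short, broader food tin, upright cylinder 60 mm in diameter and 58 mm high, flat metal lid, cream label, about 0.18 kg. Origin: centre of the underside; z up along its axis. Goes in the wire basket.
- tall_jar: Tall spice jar, upright cylinder 42 mm in diameter and 88 mm high, brown contents, paper label, black cap (the top 18 mm), about 0.13 kg. Origin: centre of the underside; z up along its axis. Goes in the wooden tray.
- short_jar: Short spice jar, upright cylinder 48 mm in diameter and 62 mm high, brown contents, paper label, black cap (the top 18 mm), about 0.12 kg. Origin: centre of the underside; z up along its axis. Goes in the wooden tray.
- carton: Upright rectangular cardboard carton, rigid, 36 mm thick along its own x, 66 mm wide along its own y, 86 mm high, about 0.12 kg. Its thin direction (own x) points away from the robot (world x) to within 0.45 rad. Origin: centre of the underside; z up. Goes in the white bin.
- wire_basket: Low open basket of black wire with a grey floor board; it is for tins. Treat its sides as solid walls. 190 mm long (own x), 100 mm wide (own y), 32 mm high; walls and floor 5 mm thick, clear space 180 x 90 mm, inner floor 5 mm above the counter. Own x lies along world y within 0.2 rad. Origin: centre of the underside. Fixed. Empty; one of three in the far row, in any order.
- wood_tray: Low open tray of pale wood; it is for spice jars. 190 mm long (own x), 100 mm wide (own y), 32 mm high; walls and floor 5 mm thick, clear space 180 x 90 mm, inner floor 5 mm above the counter. Own x lies along world y within 0.2 rad. Origin: centre of the underside. Fixed. Empty; one of three in the far row, in any order.
- white_bin: Low open bin of white plastic with a 6 mm lip round the rim; it is for cartons. 190 mm long (own x), 100 mm wide (own y), 32 mm high; walls and floor 5 mm thick, clear space 180 x 90 mm, inner floor 5 mm above the counter. Own x lies along world y within 0.2 rad. Origin: centre of the underside. Fixed. Empty; one of three in the far row, in any order.
- mug: Blue ceramic mug among the groceries, 72 mm in diameter, 82 mm high, 0.3 kg, handle on its own +y side reaching about 30 mm out, turned roughly towards the robot. Origin: centre of the underside. To be left where it is.
- bowl: Small white ceramic bowl among the groceries, 80 mm in diameter at the rim, 42 mm high, 0.2 kg. Origin: centre of the underside. To be left where it is. Groceries, mug and bowl stand in one curved row before the robot, in any order, over 85 mm apart centre to centre; closing the gripper towards and away from the robot clears the neighbours.
Things that resemble listed ones, but are neither listed nor needed, are in the scene too. What is shaped like the short_tin but pink or yellow is not meant.

How it is judged:
By the outcome, as a careful person would: the job done as asked, in the order asked, and still so for the second after the job is handed in, with the robot touching nothing.
It also fails if it takes over 122 s, if anything falls off the work surface, if the arm or the gripper's body presses on something with over 40 N, if the wrist force passes 120 N, or if a joint passes its speed limit or range.

### The arm

A 6-joint arm with a two-finger parallel gripper is mounted at the origin on the work surface. World frame = base frame: x ahead of the robot, y to its left, z up, the work surface at z = 0. Lengths are in m, angles in rad, forces in N, time in s.
With the tool pointing down it reaches from about 0.35 to 0.775 m from the base axis. Payload 7.3 kg.
Tool frame: the origin (TCP) lies midway between the tips of the shut fingers; the grasp point (between the pads) lies 19 mm behind it (robot.tcp_to_grasp is the distance from the TCP to the grasp point, in m); z points along the fingers, y is the line along which they close (so a half turn about z gives the same grasp; the last joint's range is limited). The gripper opens to 92 mm and grips with 3 to 60 N. Pads are 19 mm wide; open, the fingers measure 130 mm over their backs; the gripper's body (75 mm by 190 mm) begins 47 mm behind the grasp point.
Start: joints at [-1.28, 0.342, 1.524, -0, 1.275, -0.146], TCP at [0.222, -0.476, 0.204] pointing down, gripper open.
Joint ranges: [-2.53, 2.53], [-0.77, 2.02], [0.04, 2.7], [-1, 4.14], [0.28, 2.66], [-3.11, 3.11]. Speed limits (rad/s): [2.57, 2.57, 3.14, 3.14, 3.14, 3.14].

### API

Orientations are given as [roll, pitch, yaw] about the fixed x, y, z axes, in that order (R = Rz(yaw) Ry(pitch) Rx(roll)).
In Python, from cell import readout, cams, ticket, robot gives the robot as it stands. The module is installed in compiled form; this text tells all that it offers.
- The arm moves only by the tool jog_arm, never from a script. Its argument "plan" is a list of rows, each a list of 5 numbers: the shift along the world's x, y, z each as a share of 0.08 m, from -1 to 1, then the turn about the world's z as a share of 90 degrees, from -1 to 1, then the opening, from -1 (shut) to 1 (fully open). A call has 1 to 12 rows; each row is the pose to reach, as a shift and turn from the pose commanded when the call began; what a row does not reach only later rows make up. A row lasts 1/10 s, in which the tool goes at most 50 mm and 8.59 degrees, less where a joint would pass 70% of its speed; a pose out of reach is approached as far as the arm can. A call with a number of a shift or a turn outside -1 to 1 is refused whole. A call with a gripper value outside its range is refused whole. The fingers move at their own pace and stop on an object; "squeeze" is the grip in N (left out, the last holds). Time passes only in rows, so rows that repeat a pose let the fingers close. It gives the time, the measured TCP pose, the force, the opening and the grip force at its end, in the units of the state.
- readout.observe(): the state, without advancing time (a new reading comes with each control period).
- cams.read_camera(name): name is "side" or "top"; returns the picture (384x512x3 uint8, blue, green, red); there is no depth.
- cams.calibration(name): a dict with "K" (3x3 intrinsics, pixels), "world_from_camera" (4x4, takes a point from camera to world coordinates). Camera axes: x right, y down, z forward; pixel columns grow to the right and rows downward; lengths in m; the calibration is good to about 2 mm. A picture is of the moment at which its call begins. calibration takes no time and is no camera call.
- ticket.hand_in(): hands the job in; it is judged then, once.
The state is a dict: "time": time; "qpos": joint angles; "qvel": joint speeds; "joint_efforts": joint torques, N m; "tool_pos": TCP position; "tool_rot": TCP orientation; "contact_force": force on the tool from outside, world axes, zero at the start; "torque": the same for the moment, N m; "opening": finger opening in m; "grip_force": force on a finger pad.
Only numpy, scipy, OpenCV 4.12 (cv2) and the standard library are available. Lean on these libraries where they do the work, as an engineer would, in place of code of your own. Each camera call takes 0.05 s, during which the arm holds its last target. There are 200 camera calls.

## Working session

There is one attempt and no reset: what is moved stays moved. The work goes in short steps, Python scripts to look and compute and a tool call to move; the robot and the scene stay as the last step left them, time stands still between calls to the robot, and variables do not carry over. Pictures are saved under pics/ and viewed, at most 14 in all, crops included, and the job is handed in when it is done.

Besides the shell and the picture viewer there is one more tool, called after "Emit:" as a command line: name --pt "numbers of a row" for each row, then --argument value for the rest. jog_arm: Moves the arm, as the interface text tells. Shift numbers are shares of 0.08 m and turn numbers shares of 90 degrees, none past 1 either way. Its arguments: {"type":"object","properties":{"plan":{"type":"array"},"squeeze":{"type":"number"}},"required":["plan"]}

```bash
mkdir -p pics; python3 - <<'E'
from cell import readout, cams, robot
import cv2
s=readout.observe(); print(s['time'],s['tool_pos'],s['tool_rot'],s['opening'],robot.tcp_to_grasp)
for n in('side','top'):
    im=cams.read_camera(n); cv2.imwrite(f'pics/{n}0.png',im); c=cams.calibration(n); print(n,c['K'].round(1).tolist(),c['world_from_camera'].round(3).tolist())
E
```

```text
0.0 [ 0.22196928 -0.47529051  0.20305236] [-3.14010977e+00 -1.87005548e-04  4.36806953e-01] 0.09195541198255879 0.0188
side [[351.1, 0.0, 255.9], [0.0, 351.1, 195.6], [0.0, 0.0, 1.0]] [[-0.821, -0.418, 0.39, 0.123], [-0.571, 0.591, -0.569, 0.491], [0.007, -0.69, -0.724, 0.648], [0.0, 0.0, 0.0, 1.0]]
top [[354.0, 0.0, 247.0], [0.0, 354.0, 191.9], [0.0, 0.0, 1.0]] [[-0.017, -0.996, 0.083, 0.391], [-1.0, 0.017, -0.007, 0.013], [0.006, -0.084, -0.996, 0.805], [0.0, 0.0, 0.0, 1.0]]
```

View pics/side0.png

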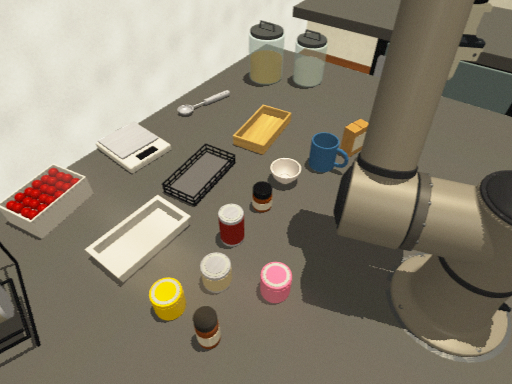

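View pics/top0.png

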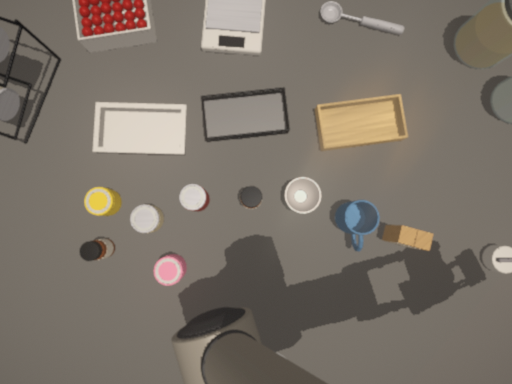

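```bash
cat > h.py <<'E'
import cv2, numpy as np
from cell import cams
def ray(n,uv):
    c=cams.calibration(n); T=c['world_from_camera']
    d=T[:3,:3]@np.linalg.inv(c['K'])@[uv[0],uv[1],1]
    return T[:3,3],d/np.linalg.norm(d)
def plane(n,uv,z):
    o,d=ray(n,uv); return o+d*(z-o[2])/d[2]
def tri(a,b):
    (o1,d1),(o2,d2)=ray('top',a),ray('side',b)
    t=np.linalg.lstsq(np.c_[d1,-d2],o2-o1,rcond=None)[0]
    p,q=o1+t[0]*d1,o2+t[1]*d2
    return (p+q)/2,np.linalg.norm(p-q)
def flood(im,seed,tol):
    m=np.zeros((im.shape[0]+2,im.shape[1]+2),np.uint8)
    cv2.floodFill(im.copy(),m,seed,0,(tol,)*3,(tol,)*3,4|cv2.FLOODFILL_MASK_ONLY|cv2.FLOODFILL_FIXED_RANGE|(255<<8))
    c=max(cv2.findContours(m[1:-1,1:-1],cv2.RETR_EXTERNAL,cv2.CHAIN_APPROX_NONE)[0],key=cv2.contourArea)
    return cv2.convexHull(c)
E
python3 - <<'E'
from h import *
I={n:cv2.imread(f'pics/{n}0.png') for n in('top','side')}
S={'tall_tin':((193,197),(231,213),40),'short_tin':((145,219),(216,266),40),'tall_jar':((92,251),(205,316),22),'short_jar':((251,196),(262,188),22),'carton':((416,239),(350,140),40)}
C={n:[] for n in I}
for k,(a,b,t) in S.items():
    e=[]
    for n,s in(('top',a),('side',b)):
        h=flood(I[n],s,t); C[n].append(h); r=cv2.fitEllipse(h) if len(h)>5 else cv2.minAreaRect(h); e.append(r)
    p,g=tri(e[0][0],e[1][0]); print(k,[[np.round(x,1).tolist() for x in r] for r in e],p.round(3),g.round(4))
big=[]
for n,(x,y,w,h) in(('top',(60,80,400,200)),('side',(80,90,320,270))):
    f=2 if n=='top' else 2.2
    J=cv2.resize(I[n],None,fx=f,fy=f,interpolation=cv2.INTER_CUBIC)
    for c in C[n]: cv2.polylines(J,[((c+.5)*f).astype(int)],True,(0,255,0),1)
    cv2.imwrite(f'pics/{n}1.png',J[int(y*f):int((y+h)*f),int(x*f):int((x+w)*f)])
E
```

```text
tall_tin [[[192.1, 196.7], [25.5, 25.8], 47.5], [[230.3, 212.7], [18.6, 24.5], 86.6]] [0.444 0.119 0.083] 0.0006
short_tin [[[144.0, 218.4], [28.0, 28.6], 61.5], [[215.1, 265.0], [25.8, 30.2], 80.7]] [0.401 0.225 0.055] 0.0008
tall_jar [[[90.5, 250.4], [19.0, 22.7], 72.6], [[204.6, 319.2], [24.2, 27.2], 13.0]] [0.338 0.327 0.076] 0.0008
short_jar [[[249.4, 196.2], [22.2, 24.3], 84.9], [[262.0, 190.1], [18.1, 19.1], 71.1]] [0.444 0.001 0.054] 0.0034
carton [[[413.4, 237.4], [21.0, 52.9], 103.8], [[386.7, 83.3], [64.2, 188.6], 20.8]] [ 0.329 -0.266  0.245] 0.0708
```

View pics/top1.png

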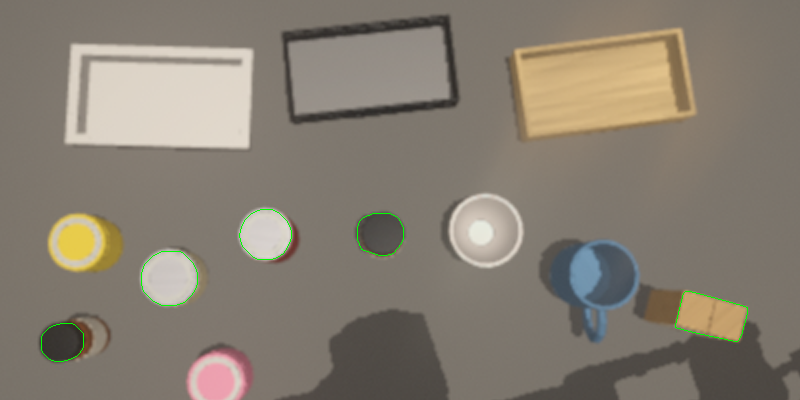

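View pics/side1.png

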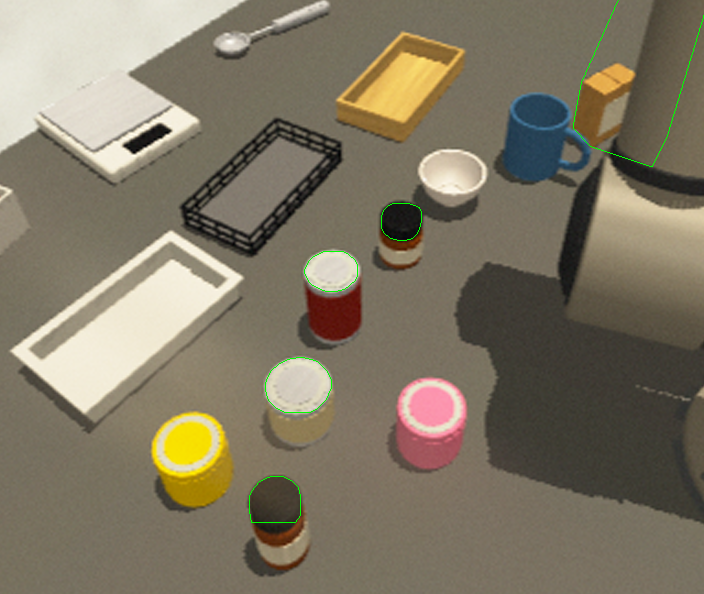

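```bash
python3 - <<'E'
from h import *
I={n:cv2.imread(f'pics/{n}0.png') for n in('top','side')}
def proj(n,p):
    c=cams.calibration(n);q=np.linalg.inv(c['world_from_camera'])@[*p,1];q=c['K']@q[:3];return q[:2]/q[2]
def quad(h,z):
    b=cv2.boxPoints(cv2.minAreaRect(h)); P=np.array([plane('top',p,z)[:2] for p in b]); 
    e=[P[1]-P[0],P[2]-P[1]]; e.sort(key=np.linalg.norm); 
    return P.mean(0),[np.linalg.norm(x) for x in e],np.arctan2(e[1][1],e[1][0])
h=flood(I['top'],(416,239),40); c,s,a=quad(h,.086); print('carton',c.round(4),np.round(s,3),'long-axis',a)
P=[plane('top',p,.086) for p in cv2.boxPoints(cv2.minAreaRect(h))]; print([proj('side',p).round(0).tolist() for p in P])
hsv=cv2.cvtColor(I['top'],cv2.COLOR_BGR2HSV)
g=hsv[...,2]; sat=hsv[...,1]; print(hsv[115,245],hsv[120,361],hsv[130,140],hsv[93,245],hsv[60,180])
roi={'white_bin':((80,90,115,75),(g>150).astype(np.uint8)),'basket':((195,80,100,68),(g<60).astype(np.uint8)),'tray':((305,85,112,75),(sat>80).astype(np.uint8))}
J=I['top'].copy()
for k,((x,y,w,hh),m) in roi.items():
    m=cv2.morphologyEx(m[y:y+hh,x:x+w],cv2.MORPH_OPEN,np.ones((2,2)))
    q=max(cv2.findContours(m,0,1)[0],key=cv2.contourArea)+[x,y]
    c,s,a=quad(q,.032); print(k,c.round(4),np.round(s,3),a)
    cv2.polylines(J,[cv2.boxPoints(cv2.minAreaRect(q)).astype(int)],1,(0,255,0),1)
    print('  side px',[proj('side',plane('top',p,.032)).round(0).tolist() for p in cv2.boxPoints(cv2.minAreaRect(q))])
for k,uv,z in(('tj',(90.5,250.4),.088),('sj',(249.4,196.2),.062),('tt',(192.1,196.7),.086),('st',(144,218.4),.058)):
    p=plane('top',uv,z); print(k,p.round(4),proj('side',p).round(1))
cv2.imwrite('pics/box.png',cv2.resize(J[70:170,70:430],None,fx=2.2,fy=2.2))
E
```

```text
carton [ 0.3529 -0.3312] [0.039 0.067] long-axis -1.8334713406921945
[[355.0, 133.0], [344.0, 126.0], [359.0, 117.0], [370.0, 124.0]]
[ 14  25 150] [ 19 100 210] [ 17  24 222] [17 28 63] [ 16  35 125]
white_bin [0.6016 0.2419] [0.115 0.208] -1.6135884823020508
  side px [[119.0, 277.0], [83.0, 249.0], [158.0, 193.0], [193.0, 215.0]]
basket [ 0.5814 -0.0174] [0.005 0.072] -1.479789499221998
  side px [[213.0, 178.0], [228.0, 162.0], [230.0, 162.0], [214.0, 178.0]]
tray [ 0.6068 -0.252 ] [0.106 0.201] -1.4506387776547018
  side px [[232.0, 136.0], [264.0, 103.0], [293.0, 113.0], [264.0, 148.0]]
tj [0.3393 0.3222 0.088 ] [205.  313.4]
sj [0.4445 0.0023 0.062 ] [260.8 187.7]
tt [0.4437 0.1192 0.086 ] [230.2 211.7]
st [0.4017 0.2245 0.058 ] [214.8 263.7]
```

View pics/box.png

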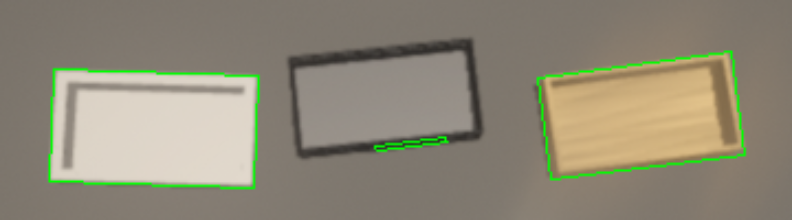

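Emit:
jog_arm --pt "0.82 0.9 0 0.555 1" --pt "0.82 0.9 0 0.555 1" --pt "0.82 0.9 0 0.555 1" --pt "0.82 0.9 0 0.555 1" --pt "0.82 0.9 0 0.555 1" --pt "0.82 0.9 0 0.555 1" --pt "0.82 0.9 0 0.555 1" --squeeze 15

```text
time: 0.8
tool_pos: [0.2877, -0.4035, 0.2034]
tool_rot: [-3.141, -0.001, 1.31]
contact_force: [1.1, 0.2, -0.2]
opening: 0.0913
grip_force: 0.0
```

Emit:
jog_arm --pt "0.82 0.9 0 0 1" --pt "0.82 0.9 0 0 1" --pt "0.82 0.9 0 0 1" --pt "0.82 0.9 0 0 1" --pt "0.82 0.9 -0.9 0 1" --pt "0.82 0.9 -0.9 0 1" --pt "0.82 0.9 -0.9 0 1" --pt "0.82 0.9 -0.9 0 1"

```text
time: 1.6
tool_pos: [0.3529, -0.3329, 0.1322]
tool_rot: [3.141, 0.0, 1.306]
contact_force: [0.6, -0.5, 0.0]
opening: 0.0919
grip_force: 0.0
```

```bash
python3 - <<'E'
from h import *
from cell import readout
s=readout.observe(); print(s['time'],s['tool_pos'].round(4),s['tool_rot'].round(4),s['contact_force'].round(1))
P=np.array([plane('top',(u/2.2+70-.25,v/2.2+70-.25),.032)[:2] for u,v in((290,58),(471,40),(481,136),(301,156))]);print('basket',P.mean(0),P[0]-P[1],P[3]-P[2])
I=[cv2.imread('pics/top0.png')]
for n in('side','top'): I.append(cams.read_camera(n))
cv2.imwrite('pics/a.png',np.hstack([cv2.resize(I[1][60:240,250:450],(400,360)),cv2.resize(I[2][140:320,300:500],(400,360))]))
E
```

```text
1.6 [ 0.3529 -0.3329  0.1322] [3.1415e+00 3.0000e-04 1.3062e+00] [ 0.6 -0.5  0. ]
basket [0.63084898 0.00812836] [-0.01612381  0.18488516] [-0.01768307  0.18199934]
```

View pics/a.png

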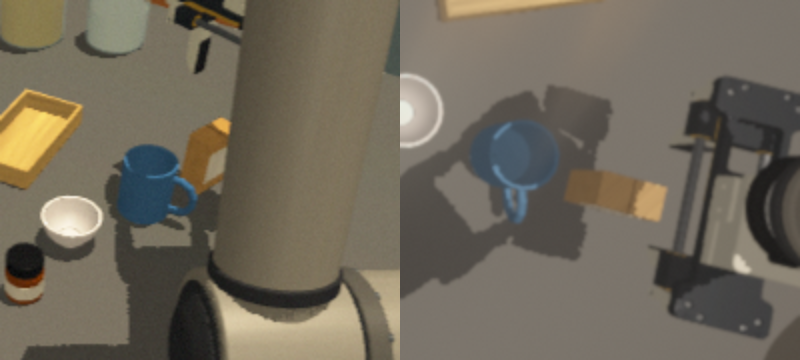

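Emit:
jog_arm --pt "0 0 -0.3 0 1" --pt "0 0 -0.6 0 1" --pt "0 0 -0.8 0 1" --pt "0 0 -1 0 1" --pt "0 0 -1 0 1" --pt "0 0 -1 0 -1" --pt "0 0 -1 0 -1" --pt "0 0 -1 0 -1" --pt "0 0 -1 0 -1" --pt "0 0 -1 0 -1" --pt "0 0 -1 0 -1" --pt "0 0 -1 0 -1"

```text
time: 2.9
tool_pos: [0.3533, -0.3317, 0.0518]
tool_rot: [3.141, 0.0, 1.309]
contact_force: [-0.3, 0.1, 0.5]
opening: 0.0405
grip_force: 0.0
```

Emit:
jog_arm --pt "0 0 0 0 -1" --pt "0 0 0 0 -1" --pt "0 0 0 0 -1" --pt "0 0 0.2 0 -1" --pt "0 0 0.5 0 -1" --pt "0 0 1 0 -1" --pt "0 0 1 0 -1" --pt "0 0 1 0 -1"

```text
time: 3.7
tool_pos: [0.3535, -0.3319, 0.1322]
tool_rot: [3.14, 0.001, 1.309]
contact_force: [-0.6, 0.3, -1.6]
opening: 0.0361
grip_force: 14.9
```

Emit:
jog_arm --pt "0.2 0.1 0.5 0 -1" --pt "0.39 0.5 0.5 0 -1" --pt "0.39 0.9 0.5 0 -1"

```text
time: 4.0
tool_pos: [0.3855, -0.2591, 0.171]
tool_rot: [3.141, -0.0, 1.308]
contact_force: [-0.9, -0.7, -1.0]
opening: 0.0357
grip_force: 14.9
```

Emit:
jog_arm --pt "0.2 0.45 0 0.07 -1" --pt "0.39 0.9 0 0.14 -1"

```text
time: 4.2
tool_pos: [0.4151, -0.186, 0.1702]
tool_rot: [-3.139, -0.002, 1.532]
contact_force: [1.3, -0.6, -1.1]
opening: 0.0357
grip_force: 14.9
```

Emit:
jog_arm --pt "0.2 0.45 0 0 -1" --pt "0.39 0.9 0 0 -1"

```text
time: 4.4
tool_pos: [0.4465, -0.1139, 0.1702]
tool_rot: [-3.139, -0.001, 1.528]
contact_force: [0.1, -0.2, -1.6]
opening: 0.036
grip_force: 14.9
```

Emit:
jog_arm --pt "0.2 0.45 0 0 -1" --pt "0.39 0.9 0 0 -1"

```text
time: 4.6
tool_pos: [0.4777, -0.0419, 0.1701]
tool_rot: [-3.139, -0.001, 1.528]
contact_force: [0.1, -0.0, -0.3]
opening: 0.0356
grip_force: 14.9
```

Emit:
jog_arm --pt "0.2 0.45 0 0 -1" --pt "0.39 0.9 0 0 -1"

```text
time: 4.8
tool_pos: [0.5088, 0.03, 0.17]
tool_rot: [-3.139, -0.0, 1.529]
contact_force: [-0.4, -0.5, -1.1]
opening: 0.0359
grip_force: 14.9
```

Emit:
jog_arm --pt "0.2 0.45 0 0 -1" --pt "0.39 0.9 0 0 -1"

```text
time: 5.0
tool_pos: [0.5401, 0.1018, 0.1698]
tool_rot: [-3.138, 0.0, 1.529]
contact_force: [0.3, -0.8, -0.6]
opening: 0.0358
grip_force: 14.9
```

Emit:
jog_arm --pt "0.2 0.45 0 0 -1" --pt "0.39 0.9 0 0 -1"

```text
time: 5.2
tool_pos: [0.5713, 0.1737, 0.1696]
tool_rot: [-3.138, 0.001, 1.529]
contact_force: [1.7, -0.9, -0.3]
opening: 0.0357
grip_force: 14.9
```

Emit:
jog_arm --pt "0.2 0.45 0 0 -1" --pt "0.39 0.9 0 0 -1" --pt "0.39 0.9 0 0 -1" --pt "0.39 0.9 0 0 -1"

```text
time: 5.6
tool_pos: [0.6019, 0.2446, 0.1691]
tool_rot: [-3.138, 0.002, 1.53]
contact_force: [0.5, -0.1, -1.3]
opening: 0.0361
grip_force: 15.0
```

Emit:
jog_arm --pt "0 0 -0.4 0 -1" --pt "0 0 -0.8 0 -1" --pt "0 0 -1 0 -1" --pt "0 0 -1 0 -1"

```text
time: 6.0
tool_pos: [0.6004, 0.2422, 0.0881]
tool_rot: [-3.134, 0.003, 1.527]
contact_force: [-0.1, 0.2, -1.0]
opening: 0.0358
grip_force: 15.0
```

Emit:
jog_arm --pt "0 0 -0.15 0 -1" --pt "0 0 -0.28 0 -1" --pt "0 0 -0.33 0 -1" --pt "0 0 -0.35 0 -1" --pt "0 0 -0.37 0 -1" --pt "0 0 -0.38 0 -1" --pt "0 0 -0.38 0 -1"

```text
time: 6.7
tool_pos: [0.603, 0.2444, 0.0616]
tool_rot: [3.141, -0.0, 1.529]
contact_force: [0.0, -0.5, -1.0]
opening: 0.036
grip_force: 15.0
```

Emit:
jog_arm --pt "0 0 -0.02 0 -1" --pt "0 0 -0.035 0 -1" --pt "0 0 -0.045 0 -1" --pt "0 0 -0.055 0 -1" --pt "0 0 -0.055 0 -1"

```text
time: 7.2
tool_pos: [0.6029, 0.2444, 0.0571]
tool_rot: [3.141, -0.0, 1.529]
contact_force: [-0.5, -0.0, 0.8]
opening: 0.0358
grip_force: 15.0
```

Emit:
jog_arm --pt "0 0 0 0 -0.15" --pt "0 0 0 0 0" --pt "0 0 0 0 0.3" --pt "0 0 0 0 0.6" --pt "0 0 0 0 1" --pt "0 0 0 0 1" --pt "0 0 0.3 0 1" --pt "0 0 0.7 0 1" --pt "0 0 1 0 1" --pt "0 0 1 0 1"

```text
time: 8.2
tool_pos: [0.6051, 0.2449, 0.1412]
tool_rot: [3.134, -0.002, 1.529]
contact_force: [0.6, -0.1, 0.3]
opening: 0.0916
grip_force: 0.0
```

```bash
python3 - <<'E'
from h import *
I=[cams.read_camera(n) for n in('side','top')]
cv2.imwrite('pics/b.png',np.hstack(I)[:, :]) 
cv2.imwrite('pics/b.png',cv2.resize(np.hstack(I),(800,300),interpolation=cv2.INTER_AREA))
E
```

```text
(no output)
```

View pics/b.png

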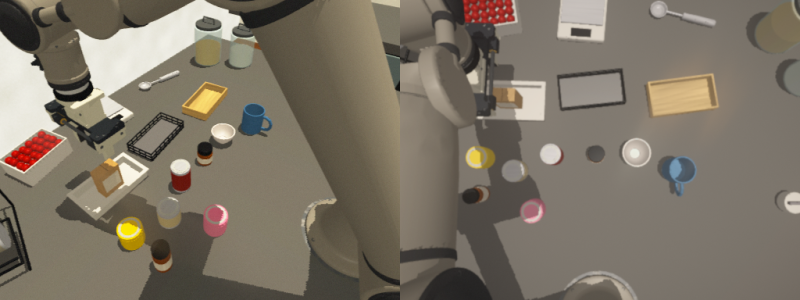

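Emit:
jog_arm --pt "-0.4 0.12 0 0.07 1" --pt "-0.825 0.245 0 0.13 1"

```text
time: 8.5
tool_pos: [0.5356, 0.2632, 0.1346]
tool_rot: [-3.138, 0.001, 1.735]
contact_force: [-0.2, -0.3, -0.2]
opening: 0.0919
grip_force: 0.0
```

Emit:
jog_arm --pt "-0.4 0.12 0 0.07 1" --pt "-0.825 0.245 0 0.13 1"

```text
time: 8.7
tool_pos: [0.4688, 0.2832, 0.1351]
tool_rot: [-3.138, 0.0, 1.941]
contact_force: [0.6, -0.1, 0.2]
opening: 0.0919
grip_force: 0.0
```

Emit:
jog_arm --pt "-0.4 0.12 0 0.07 1" --pt "-0.825 0.245 0 0.13 1"

```text
time: 8.9
tool_pos: [0.4027, 0.3028, 0.1353]
tool_rot: [-3.139, -0.0, 2.145]
contact_force: [-0.1, -0.0, 0.8]
opening: 0.0914
grip_force: 0.0
```

Emit:
jog_arm --pt "-0.4 0.12 0 0.07 1" --pt "-0.825 0.245 0 0.12 1" --pt "-0.825 0.245 0 0.12 1" --pt "-0.825 0.245 -0.2 0.12 1" --pt "-0.825 0.245 -0.2 0.12 1"

```text
time: 9.4
tool_pos: [0.3378, 0.3217, 0.1188]
tool_rot: [-3.137, -0.001, 2.329]
contact_force: [-0.1, 0.1, -0.3]
opening: 0.0918
grip_force: 0.0
```

Emit:
jog_arm --pt "0 0 -0.3 0 1" --pt "0 0 -0.6 0 1" --pt "0 0 -0.85 0 1" --pt "0 0 -1 0 1" --pt "0 0 -1 0 1" --pt "0 0 -1 0 -1" --pt "0 0 -1 0 -1" --pt "0 0 -1 0 -1" --pt "0 0 -1 0 -1" --pt "0 0 -1 0 -1" --pt "0 0 -1 0 -1" --pt "0 0 -1 0 -1"

```text
time: 10.6
tool_pos: [0.339, 0.3228, 0.0411]
tool_rot: [3.141, 0.0, 2.33]
contact_force: [0.0, -0.0, -0.4]
opening: 0.0416
grip_force: 15.0
```

Emit:
jog_arm --pt "0 0 0 0 -1" --pt "0 0 0 0 -1" --pt "0 0 0 0 -1" --pt "0 0 0.2 0 -1" --pt "0 0 0.5 0 -1" --pt "0 0 1 0 -1" --pt "0 0 1 0 -1" --pt "0 0 1 0 -1"

```text
time: 11.4
tool_pos: [0.3389, 0.3227, 0.1211]
tool_rot: [3.141, 0.0, 2.33]
contact_force: [-0.7, 0.4, -1.4]
opening: 0.0417
grip_force: 15.0
```

Emit:
jog_arm --pt "0.1 -0.2 0.5 -0.03 -1" --pt "0.3 -0.6 0.6 -0.06 -1" --pt "0.431 -0.972 0.6 -0.06 -1"

```text
time: 11.7
tool_pos: [0.3741, 0.2442, 0.1689]
tool_rot: [3.141, 0.0, 2.235]
contact_force: [-0.6, 0.2, -2.2]
opening: 0.0414
grip_force: 15.0
```

Emit:
jog_arm --pt "0.215 -0.486 0 -0.03 -1" --pt "0.431 -0.972 0 -0.06 -1"

```text
time: 11.9
tool_pos: [0.4071, 0.1657, 0.1673]
tool_rot: [-3.139, -0.001, 2.14]
contact_force: [-0.0, 0.2, -0.9]
opening: 0.0415
grip_force: 15.0
```

Emit:
jog_arm --pt "0.215 -0.486 0 -0.03 -1" --pt "0.431 -0.972 0 -0.06 -1"

```text
time: 12.1
tool_pos: [0.4417, 0.0877, 0.1672]
tool_rot: [-3.139, -0.002, 2.045]
contact_force: [1.0, 0.3, -1.0]
opening: 0.0418
grip_force: 15.0
```

Emit:
jog_arm --pt "0.215 -0.486 0 -0.03 -1" --pt "0.431 -0.972 0 -0.06 -1"

```text
time: 12.3
tool_pos: [0.4762, 0.01, 0.1671]
tool_rot: [-3.139, -0.002, 1.95]
contact_force: [1.0, 0.9, -1.4]
opening: 0.042
grip_force: 15.0
```

Emit:
jog_arm --pt "0.215 -0.486 0 -0.03 -1" --pt "0.431 -0.972 0 -0.06 -1"

```text
time: 12.5
tool_pos: [0.5107, -0.0676, 0.1669]
tool_rot: [-3.138, -0.002, 1.856]
contact_force: [0.3, 1.7, -1.6]
opening: 0.0416
grip_force: 15.0
```

Emit:
jog_arm --pt "0.215 -0.486 0 -0.03 -1" --pt "0.431 -0.972 0 -0.06 -1"

```text
time: 12.7
tool_pos: [0.5452, -0.1452, 0.1666]
tool_rot: [-3.138, -0.002, 1.762]
contact_force: [-0.0, 0.2, -1.9]
opening: 0.0418
grip_force: 15.0
```

Emit:
jog_arm --pt "0.215 -0.486 0 -0.03 -1" --pt "0.431 -0.972 0 -0.06 -1"

```text
time: 12.9
tool_pos: [0.5798, -0.2229, 0.1664]
tool_rot: [-3.138, -0.002, 1.668]
contact_force: [0.5, -0.6, -1.2]
opening: 0.0417
grip_force: 15.0
```

Emit:
jog_arm --pt "0.215 -0.486 0 -0.03 -1" --pt "0.431 -0.972 0 -0.06 -1" --pt "0.431 -0.972 0 -0.06 -1" --pt "0.431 -0.972 0 -0.06 -1"

```text
time: 13.3
tool_pos: [0.6137, -0.2996, 0.1655]
tool_rot: [-3.137, -0.003, 1.574]
contact_force: [-0.6, 0.7, -1.4]
opening: 0.0418
grip_force: 15.0
```

Emit:
jog_arm --pt "0 0 -0.4 0 -1" --pt "0 0 -0.8 0 -1" --pt "0 0 -1 0 -1" --pt "0 0 -1 0 -1"

```text
time: 13.7
tool_pos: [0.6125, -0.2965, 0.085]
tool_rot: [-3.135, -0.005, 1.577]
contact_force: [0.3, 0.4, -1.7]
opening: 0.0414
grip_force: 15.0
```

Emit:
jog_arm --pt "0 0 -0.2 0 -1" --pt "0 0 -0.35 0 -1" --pt "0 0 -0.43 0 -1" --pt "0 0 -0.46 0 -1" --pt "0 0 -0.48 0 -1" --pt "0 0 -0.49 0 -1" --pt "0 0 -0.5 0 -1" --pt "0 0 -0.51 0 -1" --pt "0 0 -0.52 0 -1" --pt "0 0 -0.525 0 -1" --pt "0 0 -0.525 0 -1"

```text
time: 14.8
tool_pos: [0.6147, -0.2994, 0.0469]
tool_rot: [3.142, -0.0, 1.576]
contact_force: [0.6, 0.4, -1.7]
opening: 0.0417
grip_force: 15.0
```

Emit:
jog_arm --pt "0 0 -0.008 0 -1" --pt "0 0 -0.015 0 -1" --pt "0 0 -0.02 0 -1" --pt "0 0 -0.02 0 -1"

```text
time: 15.2
tool_pos: [0.615, -0.2998, 0.0462]
tool_rot: [3.141, 0.001, 1.576]
contact_force: [-1.1, -0.2, 5.5]
opening: 0.042
grip_force: 15.0
```

Emit:
jog_arm --pt "0 0 0.015 0 -0.05" --pt "0 0 0.015 0 0.1" --pt "0 0 0.015 0 0.4" --pt "0 0 0.015 0 0.7" --pt "0 0 0.015 0 1" --pt "0 0 0.015 0 1" --pt "0 0 0.3 0 1" --pt "0 0 0.7 0 1" --pt "0 0 1 0 1" --pt "0 0 1 0 1"

```text
time: 16.2
tool_pos: [0.6167, -0.3006, 0.1298]
tool_rot: [3.135, 0.004, 1.576]
contact_force: [1.0, -0.3, 1.5]
opening: 0.0916
grip_force: 0.0
```

Emit:
jog_arm --pt "-0.26 0.47 0 0 1" --pt "-0.533 0.943 0 0 1"

```text
time: 16.4
tool_pos: [0.5711, -0.2235, 0.1237]
tool_rot: [-3.141, -0.001, 1.574]
contact_force: [0.1, 0.4, -0.7]
opening: 0.0916
grip_force: 0.0
```

Emit:
jog_arm --pt "-0.26 0.47 0 0 1" --pt "-0.533 0.943 0 0 1"

```text
time: 16.6
tool_pos: [0.528, -0.147, 0.1243]
tool_rot: [-3.141, -0.001, 1.575]
contact_force: [0.2, 0.6, 0.6]
opening: 0.092
grip_force: 0.0
```

Emit:
jog_arm --pt "-0.26 0.47 0 0 1" --pt "-0.533 0.943 0 0 1"

```text
time: 16.8
tool_pos: [0.4853, -0.0716, 0.1245]
tool_rot: [-3.141, -0.0, 1.575]
contact_force: [0.0, 0.9, 1.0]
opening: 0.0913
grip_force: 0.0
```

Emit:
jog_arm --pt "-0.26 0.47 0 0 1" --pt "-0.533 0.943 0 0 1" --pt "-0.533 0.943 0 0 1" --pt "-0.533 0.943 -0.15 0 1" --pt "-0.533 0.943 -0.15 0 1"

```text
time: 17.3
tool_pos: [0.4433, 0.0025, 0.1121]
tool_rot: [-3.139, -0.0, 1.576]
contact_force: [-0.6, -0.0, 0.1]
opening: 0.0916
grip_force: 0.0
```

```bash
python3 - <<'E'
from h import *
I=[cams.read_camera(n) for n in('side','top')]
cv2.imwrite('pics/c.png',np.hstack([cv2.resize(I[0][90:290,170:370],(400,400)),cv2.resize(I[1][90:290,230:430],(400,400))]))
E
```

```text
(no output)
```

View pics/c.png

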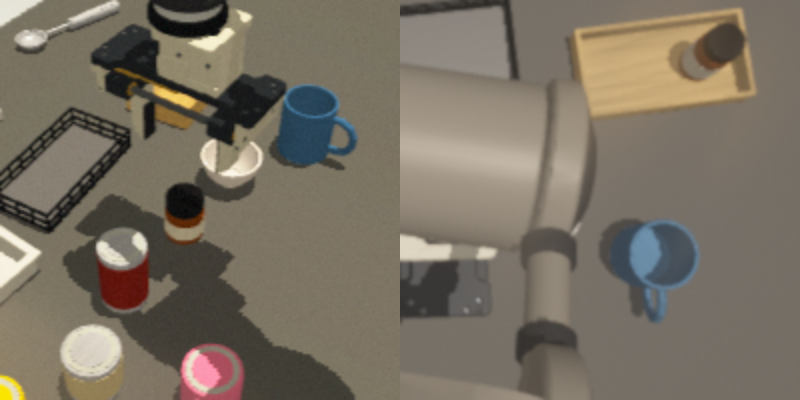

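The tall jar stands upright in the tray (top crop ~(715,50)); the gripper is open over the short jar (side crop ~(185,210)). Descend and grasp.

Emit:
jog_arm --pt "0 0 -0.3 0 1" --pt "0 0 -0.6 0 1" --pt "0 0 -0.85 0 1" --pt "0 0 -1 0 1" --pt "0 0 -1 0 1" --pt "0 0 -1 0 -1" --pt "0 0 -1 0 -1" --pt "0 0 -1 0 -1" --pt "0 0 -1 0 -1" --pt "0 0 -1 0 -1" --pt "0 0 -1 0 -1" --pt "0 0 -1 0 -1"

```text
time: 18.6
tool_pos: [0.4442, 0.0024, 0.0335]
tool_rot: [3.141, 0.0, 1.576]
contact_force: [-1.4, -0.0, 0.5]
opening: 0.0469
grip_force: 15.0
```

Emit:
jog_arm --pt "0 0 0 0 -1" --pt "0 0 0 0 -1" --pt "0 0 0 0 -1" --pt "0 0 0.2 0 -1" --pt "0 0 0.5 0 -1" --pt "0 0 1 0 -1" --pt "0 0 1 0 -1" --pt "0 0 1 0 -1"

```text
time: 19.4
tool_pos: [0.4444, 0.0023, 0.1135]
tool_rot: [3.14, 0.0, 1.576]
contact_force: [-0.5, 0.2, -1.1]
opening: 0.0467
grip_force: 15.0
```

Emit:
jog_arm --pt "0.1 -0.1 0.4 0 -1" --pt "0.35 -0.45 0.5 0 -1" --pt "0.669 -0.888 0.5 0 -1"

```text
time: 19.7
tool_pos: [0.4979, -0.0685, 0.1534]
tool_rot: [3.142, -0.0, 1.578]
contact_force: [0.5, 1.3, -0.2]
opening: 0.0473
grip_force: 15.0
```

Emit:
jog_arm --pt "0.33 -0.44 0 0 -1" --pt "0.669 -0.888 0 0 -1"

```text
time: 19.9
tool_pos: [0.5512, -0.1407, 0.1513]
tool_rot: [-3.139, -0.001, 1.576]
contact_force: [0.9, 0.5, -0.0]
opening: 0.0472
grip_force: 15.0
```

Emit:
jog_arm --pt "0.33 -0.44 0 0 -1" --pt "0.669 -0.888 0 0 -1" --pt "0.669 -0.888 0 0 -1" --pt "0.669 -0.888 0 0 -1"

```text
time: 20.3
tool_pos: [0.6037, -0.211, 0.1501]
tool_rot: [-3.137, -0.002, 1.574]
contact_force: [-0.5, -0.7, -1.4]
opening: 0.0472
grip_force: 15.0
```

Emit:
jog_arm --pt "0 0 -0.4 0 -1" --pt "0 0 -0.8 0 -1" --pt "0 0 -1 0 -1" --pt "0 0 -1 0 -1"

```text
time: 20.7
tool_pos: [0.6019, -0.2083, 0.0698]
tool_rot: [-3.135, -0.004, 1.577]
contact_force: [0.1, 0.6, -1.2]
opening: 0.0471
grip_force: 15.0
```

Emit:
jog_arm --pt "0 0 -0.2 0 -1" --pt "0 0 -0.3 0 -1" --pt "0 0 -0.35 0 -1" --pt "0 0 -0.38 0 -1" --pt "0 0 -0.39 0 -1" --pt "0 0 -0.4 0 -1" --pt "0 0 -0.41 0 -1" --pt "0 0 -0.41 0 -1" --pt "0 0 -0.41 0 -1"

```text
time: 21.6
tool_pos: [0.6048, -0.2108, 0.0407]
tool_rot: [3.141, 0.0, 1.576]
contact_force: [0.8, -0.2, -0.7]
opening: 0.0472
grip_force: 15.0
```

Emit:
jog_arm --pt "0 0 -0.01 0 -1" --pt "0 0 -0.02 0 -1" --pt "0 0 -0.028 0 -1" --pt "0 0 -0.034 0 -1" --pt "0 0 -0.034 0 -1"

```text
time: 22.1
tool_pos: [0.6048, -0.2108, 0.0385]
tool_rot: [3.141, 0.0, 1.576]
contact_force: [-2.6, 0.3, 4.4]
opening: 0.0472
grip_force: 15.0
```

Emit:
jog_arm --pt "0 0 0.01 0 0.05" --pt "0 0 0.01 0 0.2" --pt "0 0 0.01 0 0.5" --pt "0 0 0.01 0 0.8" --pt "0 0 0.01 0 1" --pt "0 0 0.01 0 1" --pt "0 0 0.3 0 1" --pt "0 0 0.7 0 1" --pt "0 0 1 0 1" --pt "0 0 1 0 1"

```text
time: 23.1
tool_pos: [0.6069, -0.2117, 0.122]
tool_rot: [3.135, 0.003, 1.576]
contact_force: [0.5, -0.3, -0.0]
opening: 0.0917
grip_force: 0.0
```

Emit:
jog_arm --pt "-0.2 0.41 0.05 0.02 1" --pt "-0.403 0.825 0.05 0.033 1"

```text
time: 23.3
tool_pos: [0.5718, -0.1446, 0.121]
tool_rot: [-3.141, -0.0, 1.627]
contact_force: [0.6, 1.0, -0.2]
opening: 0.0916
grip_force: 0.0
```

Emit:
jog_arm --pt "-0.2 0.41 0 0.02 1" --pt "-0.403 0.825 0 0.033 1"

```text
time: 23.5
tool_pos: [0.5389, -0.0775, 0.1208]
tool_rot: [-3.14, -0.001, 1.68]
contact_force: [0.5, 0.9, -0.3]
opening: 0.0916
grip_force: 0.0
```

Emit:
jog_arm --pt "-0.2 0.41 0 0.02 1" --pt "-0.403 0.825 0 0.033 1"

```text
time: 23.7
tool_pos: [0.5067, -0.0115, 0.121]
tool_rot: [-3.141, -0.0, 1.732]
contact_force: [0.1, 0.5, 0.6]
opening: 0.0917
grip_force: 0.0
```

Emit:
jog_arm --pt "-0.2 0.41 0 0.02 1" --pt "-0.403 0.825 0 0.033 1"

```text
time: 23.9
tool_pos: [0.4745, 0.0544, 0.121]
tool_rot: [-3.141, -0.0, 1.784]
contact_force: [0.3, 1.2, -0.5]
opening: 0.0916
grip_force: 0.0
```

Emit:
jog_arm --pt "-0.2 0.41 0 0.02 1" --pt "-0.403 0.825 0 0.033 1" --pt "-0.403 0.825 0 0.033 1" --pt "-0.403 0.825 0 0.033 1"

```text
time: 24.3
tool_pos: [0.4432, 0.1196, 0.1214]
tool_rot: [-3.141, 0.0, 1.837]
contact_force: [-0.1, -0.3, 0.0]
opening: 0.0917
grip_force: 0.0
```

Emit:
jog_arm --pt "0 0 -0.3 0 1" --pt "0 0 -0.6 0 1" --pt "0 0 -0.85 0 1" --pt "0 0 -1 0 1" --pt "0 0 -1 0 1" --pt "0 0 -1 0 -1" --pt "0 0 -1 0 -1" --pt "0 0 -1 0 -1" --pt "0 0 -1 0 -1" --pt "0 0 -1 0 -1" --pt "0 0 -1 0 -1" --pt "0 0 -1 0 -1" --squeeze 20

```text
time: 25.5
tool_pos: [0.4437, 0.1193, 0.0421]
tool_rot: [3.141, 0.0, 1.835]
contact_force: [-1.4, 0.1, 4.1]
opening: 0.0534
grip_force: 20.0
```

Emit:
jog_arm --pt "0 0 0 0 -1" --pt "0 0 0 0 -1" --pt "0 0 0.2 0 -1" --pt "0 0 0.5 0 -1" --pt "0 0 1 0 -1" --pt "0 0 1 0 -1" --pt "0 0 1 0 -1"

```text
time: 26.2
tool_pos: [0.4436, 0.1193, 0.1219]
tool_rot: [3.141, 0.0, 1.835]
contact_force: [0.2, -0.5, -1.9]
opening: 0.0535
grip_force: 20.0
```

Emit:
jog_arm --pt "0.1 -0.1 0.4 0 -1" --pt "0.45 -0.35 0.5 -0.03 -1" --pt "0.8 -0.65 0.5 -0.055 -1"

```text
time: 26.5
tool_pos: [0.5081, 0.0673, 0.1617]
tool_rot: [3.141, -0.0, 1.748]
contact_force: [0.3, 0.3, -1.6]
opening: 0.0534
grip_force: 20.0
```

Emit:
jog_arm --pt "0.4 -0.33 0 -0.03 -1" --pt "0.8 -0.65 0 -0.055 -1"

```text
time: 26.7
tool_pos: [0.5715, 0.0143, 0.1596]
tool_rot: [-3.138, -0.001, 1.66]
contact_force: [-0.3, 0.3, -1.7]
opening: 0.0534
grip_force: 20.0
```

Emit:
jog_arm --pt "0.4 -0.33 0 -0.03 -1" --pt "0.8 -0.65 0 -0.055 -1" --pt "0.8 -0.65 0 -0.055 -1" --pt "0.8 -0.65 0 -0.055 -1"

```text
time: 27.1
tool_pos: [0.6345, -0.0372, 0.1586]
tool_rot: [-3.137, -0.001, 1.575]
contact_force: [-0.4, -0.3, -2.8]
opening: 0.0535
grip_force: 20.0
```

```bash
python3 - <<'E'
from h import *
I=[cams.read_camera(n) for n in('side','top')]
cv2.imwrite('pics/d.png',np.hstack([cv2.resize(I[0][80:280,120:320],(400,400)),cv2.resize(I[1][60:260,180:380],(400,400))]))
E
```

```text
(no output)
```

View pics/d.png

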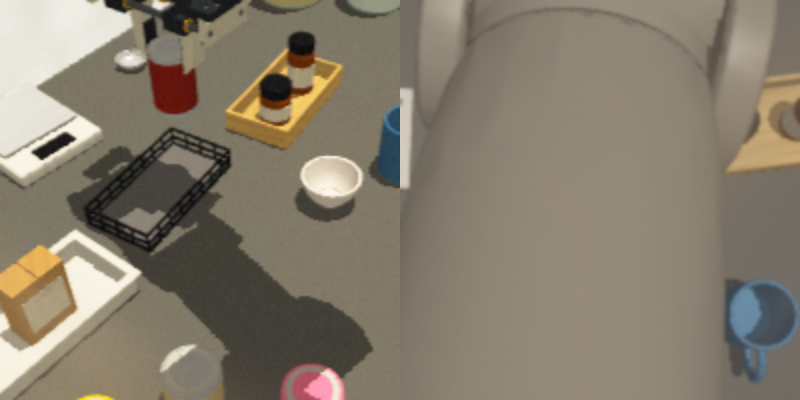

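```bash
python3 - <<'E'
from h import *
print([plane('side',(u/2+120,v/2+80),.032)[:2].round(3).tolist() for u,v in((172,130),(230,153),(150,235),(88,207))])
E
```

```text
[[0.682, -0.074], [0.585, -0.081], [0.571, 0.096], [0.667, 0.105]]
```

Emit:
jog_arm --pt "-0.03 0.03 -0.4 0 -1" --pt "-0.03 0.03 -0.8 0 -1" --pt "-0.03 0.03 -1 0 -1" --pt "-0.03 0.03 -1 0 -1"

```text
time: 27.6
tool_pos: [0.6304, -0.0329, 0.079]
tool_rot: [-3.135, -0.001, 1.577]
contact_force: [-0.6, 0.4, -1.6]
opening: 0.0536
grip_force: 20.0
```

Emit:
jog_arm --pt "0 0 -0.2 0 -1" --pt "0 0 -0.3 0 -1" --pt "0 0 -0.35 0 -1" --pt "0 0 -0.38 0 -1" --pt "0 0 -0.39 0 -1" --pt "0 0 -0.4 0 -1" --pt "0 0 -0.41 0 -1" --pt "0 0 -0.415 0 -1" --pt "0 0 -0.415 0 -1"

```text
time: 28.5
tool_pos: [0.6332, -0.0344, 0.0487]
tool_rot: [3.141, 0.0, 1.576]
contact_force: [0.9, -0.3, -1.7]
opening: 0.0532
grip_force: 20.0
```

Emit:
jog_arm --pt "0 0 -0.01 0 -1" --pt "0 0 -0.018 0 -1" --pt "0 0 -0.025 0 -1" --pt "0 0 -0.03 0 -1" --pt "0 0 -0.03 0 -1"

```text
time: 29.0
tool_pos: [0.6332, -0.0344, 0.0471]
tool_rot: [3.141, 0.0, 1.576]
contact_force: [-2.9, -0.6, 5.3]
opening: 0.0533
grip_force: 20.0
```

Emit:
jog_arm --pt "0 0 0.015 0 0.2" --pt "0 0 0.015 0 0.35" --pt "0 0 0.015 0 0.6" --pt "0 0 0.015 0 0.8" --pt "0 0 0.015 0 1" --pt "0 0 0.015 0 1" --pt "0 0 0.3 0 1" --pt "0 0 0.7 0 1" --pt "0 0 1 0 1" --pt "0 0 1 0 1"

```text
time: 30.0
tool_pos: [0.6354, -0.0347, 0.1303]
tool_rot: [3.134, 0.001, 1.576]
contact_force: [-0.1, 0.3, 0.4]
opening: 0.0918
grip_force: 0.0
```

Emit:
jog_arm --pt "-0.36 0.4 0 0.04 1" --pt "-0.723 0.81 0 0.08 1"

```text
time: 30.2
tool_pos: [0.5742, 0.0304, 0.1249]
tool_rot: [-3.14, -0.0, 1.702]
contact_force: [0.4, 0.1, -0.3]
opening: 0.0917
grip_force: 0.0
```

Emit:
jog_arm --pt "-0.36 0.4 0 0.04 1" --pt "-0.723 0.81 0 0.08 1"

```text
time: 30.4
tool_pos: [0.5157, 0.0961, 0.1252]
tool_rot: [-3.14, -0.0, 1.829]
contact_force: [0.1, 0.3, 0.4]
opening: 0.0918
grip_force: 0.0
```

Emit:
jog_arm --pt "-0.36 0.4 0 0.04 1" --pt "-0.723 0.81 0 0.08 1"

```text
time: 30.6
tool_pos: [0.4578, 0.1609, 0.1254]
tool_rot: [-3.141, -0.0, 1.955]
contact_force: [0.4, 1.5, 0.1]
opening: 0.0918
grip_force: 0.0
```

Emit:
jog_arm --pt "-0.36 0.4 0 0.04 1" --pt "-0.723 0.81 0 0.08 1" --pt "-0.723 0.81 0 0.08 1" --pt "-0.723 0.81 -0.17 0.08 1" --pt "-0.723 0.81 -0.17 0.08 1"

```text
time: 31.1
tool_pos: [0.4007, 0.2243, 0.111]
tool_rot: [-3.138, -0.0, 2.079]
contact_force: [-0.1, 0.6, 0.6]
opening: 0.0917
grip_force: 0.0
```

```bash
python3 - <<'E'
from h import *
I=cv2.imread('pics/top0.png'); hsv=cv2.cvtColor(I,cv2.COLOR_BGR2HSV)
for k,uv in(('pink',(168,269.5)),('yellow',(99,201))):
    p=plane('top',uv,.058)[:2]; c=np.array([.4017,.2245]); u=np.array([np.cos(.509),np.sin(.509)]); v=p-c; print(k,p.round(3),'along',v@u,'across',v@[-u[1],u[0]])
E
```

```text
pink [0.295 0.174] along -0.11775141583604395 across 0.007825080623236292
yellow [0.44  0.319] along 0.07962399584098408 across 0.0642120321310159
```

Emit:
jog_arm --pt "0 0 -0.3 0 1" --pt "0 0 -0.6 0 1" --pt "0 0 -0.85 0 1" --pt "0 0 -1 0 1" --pt "0 0 -1 0 1" --pt "0 0 -1 0 -1" --pt "0 0 -1 0 -1" --pt "0 0 -1 0 -1" --pt "0 0 -1 0 -1" --pt "0 0 -1 0 -1" --pt "0 0 -1 0 -1" --pt "0 0 -1 0 -1"

```text
time: 32.3
tool_pos: [0.402, 0.2249, 0.033]
tool_rot: [3.141, 0.0, 2.078]
contact_force: [-1.3, -0.7, 4.5]
opening: 0.058
grip_force: 20.0
```

Emit:
jog_arm --pt "0 0 0 0 -1" --pt "0 0 0.2 0 -1" --pt "0 0 0.5 0 -1" --pt "0 0 1 0 -1" --pt "0 0 1 0 -1" --pt "0 0 1 0 -1"

```text
time: 32.9
tool_pos: [0.4019, 0.2249, 0.1127]
tool_rot: [3.14, 0.0, 2.078]
contact_force: [-0.3, 0.2, -2.6]
opening: 0.0581
grip_force: 20.0
```

Emit:
jog_arm --pt "0.1 -0.1 0.4 -0.03 -1" --pt "0.45 -0.35 0.6 -0.07 -1" --pt "0.93 -0.707 0.6 -0.107 -1"

```text
time: 33.2
tool_pos: [0.4765, 0.1689, 0.1614]
tool_rot: [3.14, -0.0, 1.911]
contact_force: [0.8, 0.7, -2.0]
opening: 0.0581
grip_force: 20.0
```

Emit:
jog_arm --pt "0.46 -0.35 0 -0.05 -1" --pt "0.93 -0.707 0 -0.107 -1"

```text
time: 33.4
tool_pos: [0.5508, 0.1106, 0.1586]
tool_rot: [-3.138, -0.001, 1.739]
contact_force: [0.6, 0.1, -2.1]
opening: 0.0581
grip_force: 20.0
```

Emit:
jog_arm --pt "0.46 -0.35 0 -0.05 -1" --pt "0.93 -0.707 0 -0.107 -1" --pt "0.93 -0.707 0 -0.107 -1" --pt "0.93 -0.707 0 -0.107 -1"

```text
time: 33.8
tool_pos: [0.6241, 0.0545, 0.1575]
tool_rot: [-3.137, -0.0, 1.573]
contact_force: [-1.4, 0.4, -2.7]
opening: 0.058
grip_force: 20.0
```

```bash
python3 - <<'E'
from h import *
I=[cams.read_camera(n) for n in('side',)]
cv2.imwrite('pics/e.png',cv2.resize(I[0][60:280,60:320],(780,660))[:600])
E
```

```text
(no output)
```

View pics/e.png

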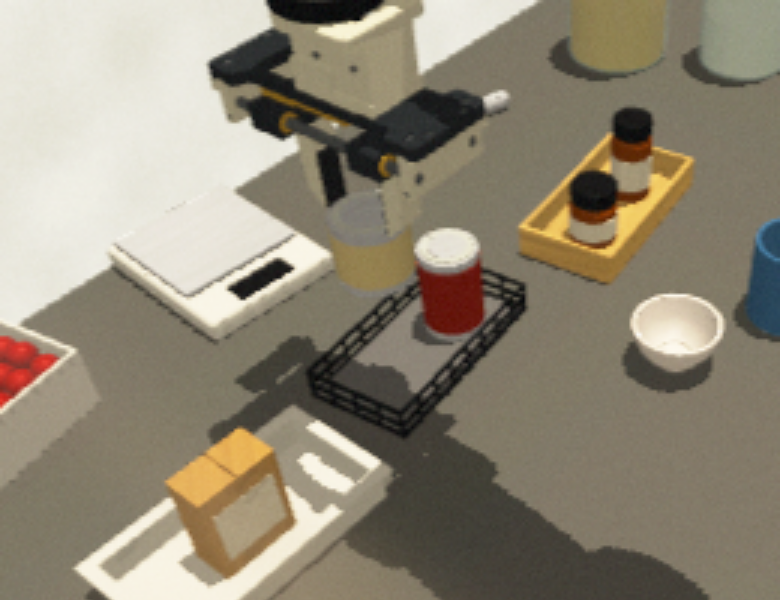

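Emit:
jog_arm --pt "0 0 -0.4 0 -1" --pt "0 0 -0.8 0 -1" --pt "0 0 -1 0 -1" --pt "0 0 -1 0 -1"

```text
time: 34.25
tool_pos: [0.6217, 0.0566, 0.0775]
tool_rot: [-3.135, -0.0, 1.576]
contact_force: [0.4, -0.8, -2.1]
opening: 0.058
grip_force: 20.0
```

Emit:
jog_arm --pt "0 0 -0.2 0 -1" --pt "0 0 -0.35 0 -1" --pt "0 0 -0.43 0 -1" --pt "0 0 -0.46 0 -1" --pt "0 0 -0.48 0 -1" --pt "0 0 -0.49 0 -1" --pt "0 0 -0.5 0 -1" --pt "0 0 -0.505 0 -1" --pt "0 0 -0.505 0 -1"

```text
time: 35.15
tool_pos: [0.6251, 0.0551, 0.0404]
tool_rot: [3.141, 0.0, 1.574]
contact_force: [-0.1, -0.4, -1.8]
opening: 0.0579
grip_force: 20.0
```

Emit:
jog_arm --pt "0 0 -0.01 0 -1" --pt "0 0 -0.02 0 -1" --pt "0 0 -0.028 0 -1" --pt "0 0 -0.034 0 -1" --pt "0 0 -0.038 0 -1" --pt "0 0 -0.038 0 -1"

```text
time: 35.75
tool_pos: [0.625, 0.0552, 0.038]
tool_rot: [3.141, 0.0, 1.574]
contact_force: [-3.4, 0.1, 5.7]
opening: 0.0583
grip_force: 20.0
```

Emit:
jog_arm --pt "0 0 0.015 0 0.3" --pt "0 0 0.015 0 0.45" --pt "0 0 0.015 0 0.7" --pt "0 0 0.015 0 0.9" --pt "0 0 0.015 0 1" --pt "0 0 0.015 0 1" --pt "0 0 0.3 0 1" --pt "0 0 0.7 0 1" --pt "0 0 1 0 1" --pt "0 0 1 0 1"

```text
time: 36.75
tool_pos: [0.6273, 0.0551, 0.1212]
tool_rot: [3.134, 0.0, 1.574]
contact_force: [-0.1, 0.7, 0.1]
opening: 0.092
grip_force: 0.0
```

Emit:
jog_arm --pt "0 0 0.6 0 1" --pt "-0.5 0 1 0 1" --pt "-1 0 1 0 1" --pt "-1 0 1 0 1"

```text
time: 37.15
tool_pos: [0.5395, 0.0556, 0.1965]
tool_rot: [-3.136, -0.0, 1.575]
contact_force: [0.5, 0.3, -0.9]
opening: 0.0919
grip_force: 0.0
```

Emit:
jog_arm --pt "-0.5 0 0 0 1" --pt "-1 0 0 0 1" --pt "-1 0 0 0 1"

```text
time: 37.45
tool_pos: [0.46, 0.0555, 0.1957]
tool_rot: [-3.136, -0.0, 1.574]
contact_force: [0.1, 0.1, -0.1]
opening: 0.0916
grip_force: 0.0
```

```bash
python3 - <<'E'
from h import *
I=[cams.read_camera(n) for n in('side','top')]
cv2.imwrite('pics/f.png',cv2.resize(np.hstack(I),(800,300),interpolation=cv2.INTER_AREA))
E
```

```text
(no output)
```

View pics/f.png

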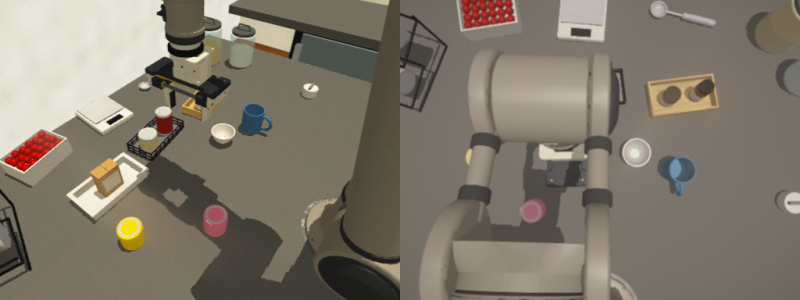

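Both tins stand upright in the basket (side ~(148,140) and (163,120)), the carton is in the bin, the jars are in the tray, and the mug and bowl have not moved. I'm handing in.

```bash
python3 -c "
from cell import ticket
print(ticket.hand_in())"
```

```text
the job is handed in; nothing more can be done
None
```

All five groceries stand upright in their containers and released — tins in the wire basket, spice jars in the wooden tray, carton in the white bin — with the mug and bowl untouched, and the job was handed in at about 37.5 s; the hand-in call gave no verdict.

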